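# Roll a tube into the vee cradle, home it on the length stop and clamp it

## Task

The tube on the loading ledge is to be trimmed to the set length: roll it off the ledge (do not lift or drop it) into the vee cradle, and push it along the vee until its end is home against the length stop, without shoving the stop out of its setting. Let go so that the tube settles in the vee by itself, and only then push the clamp arm down its column until its pad sits snugly on the tube, firm enough to stay pressed when you let go but not so hard that it dents the thin wall. Leave the other things on the bench where they are.

Things in the scene. Friction and masses are not known exactly. Their poses are not given: they have to be found in the camera images.
- jig: Steel tube cradle bolted to the bench (never moves), 245 mm deep (x), 200 mm wide (y), base plate 12 mm thick with a 125 mm tongue at its +y end. Origin on the bench below the vee's axis, halfway along the vee. y runs along the vee towards the length stop, x across it from the loading ledge to the clamp column, z up.
- seat (a point): Where the middle of the vee's seat is: on the axis of a seated tube, 52 mm above the bench, jig axes. The vee is a 90 degree trough, 180 mm long (y -90 to 90 mm); bottom 30 mm below here. Its ledge-side flank rises to x = -20 mm, 10 mm below here; its other flank is taller, to x = +36 mm, 6 mm above here.
- ledge (a point): Middle of the loading ledge's flat top, 42 mm above the bench, jig axes: a level plate 120 mm (x) by 180 mm (y) whose +x edge is the top edge of the vee's lower flank, 20 mm short of the vee's axis. A lip 5 mm high runs along its back (-x) edge. A tube rolled past the +x edge runs down the flank into the vee.
- column_top (a point): Top of the clamp column, an upright 20 x 12 mm steel bar beyond the vee, 201 mm above the bench, at jig x = 80, y = 72 mm. The clamp arm slides on it.
- tube: Thin-walled bare aluminium tube, 42 mm across, 260 mm long, about 0.3 kg, lying loose on the ledge roughly along the vee, its axis 63 mm above the bench. Origin at its middle on the axis; its y runs along it (x, z turn as it rolls). Its end away from the stop (jig -y) overhangs ledge and vee, free to be pushed. Sliding it along the vee takes 1.5 to 6 N.
- length_stop: Dark steel plate, 70 mm across the vee, 42 tall, 6 thick, on a collar with a thumb screw on a rod past the vee's +y end. Origin on the face that meets the tube's end, on the seated tube's axis; jig axes: a tube that is home has its middle at y = -130 mm here. Its setting along the rod varies. Only lightly nipped: about 18 N shifts it.
- clamp_arm: Clamp arm, 20 mm wide, sliding on the column, over the vee at jig x = 0, y = 72 mm. Origin: middle of the flat top of its round black cap (34 mm), the place to push. Below is a 26 mm pad on a locked screw foot, set anywhere from 44 to 56 mm below the cap top. Friction holds it where left: about 6 N pushes it down; more goes on to the tube, up to 14 N stays on release. The tube dents at 35 N.
- oil_bottle: White bottle standing on the bench, 52 mm across, 120 mm tall; origin at its underside. Leave alone.
- screw_box: Small cardboard box, 70 x 110 x 55 mm tall; origin at its underside. Leave alone.
- offcut: Short tube offcut standing on end, 42 mm across, 70 mm tall; origin at its underside. Leave alone.
- wrench: Steel wrench lying flat, 180 mm long; origin on the bench below its middle. Leave alone.

How it is judged (in metres and radians):
On the way:
1. The tube lies at rest in the vee on both flanks, its end home against the length stop, with the robot off it and the clamp pad not yet on it (x of tube in the frame of jig between -0.0025 and 0.0025 m and z of tube in the frame of jig below 0.0542 m and angle between the y axis of tube and the y axis of jig, either way round below 0.02 rad and y of tube in the frame of length_stop above -0.1325 m and linear speed of tube below 0.01 m/s and contact force between tube and the fingers below 0.2 N and contact force between tube and the arm below 0.2 N and contact force between tube and clamp_arm below 0.2 N), for 0.3 s.
At the end, for the whole second after the job is handed in: The tube rests on both flanks of the vee (axis within 2.5 mm of centre, within 0.02 rad of the vee), at rest, its end within 2.5 mm of the length stop, and the clamp pad presses it with more than 4 N after release (x of tube in the frame of jig between -0.0025 and 0.0025 m and z of tube in the frame of jig below 0.0542 m and angle between the y axis of tube and the y axis of jig, either way round below 0.02 rad and y of tube in the frame of length_stop above -0.1325 m and linear speed of tube below 0.01 m/s and contact force between tube and clamp_arm above 4 N); the robot touches nothing.
It fails at once if the tube is lifted more than 12 mm above its height on the ledge (z of tube in the frame of jig above 0.075 m).
It fails at once if the length stop is shoved more than 3 mm from its setting (distance of length_stop from where it was at the start of the episode above 0.003 m).
It fails at once if the pad dents the tube (more than 35 N) (contact force between tube and clamp_arm above 35 N).
It fails at once if another thing on the bench is pushed more than 20 mm (distance of any of oil_bottle, screw_box, offcut, wrench from where it was at the start of the episode above 0.02 m).
It also fails if it takes over 58 s, if anything falls off the work surface, if the arm or the gripper's body presses on something with over 40 N, if the wrist force passes 120 N, or if a joint passes its speed limit or range.

## Robot

A 7-joint arm with a two-finger parallel gripper is mounted at the origin on the work surface. World frame = base frame: x ahead of the robot, y to its left, z up, the work surface at z = 0. Lengths are in mm, angles in rad, forces in N, time in s.
With the tool pointing down it reaches from about 400 to 875 mm from the base axis. Payload 4.4 kg.
Tool frame: the origin (TCP) lies at the very end of the fingers, on their centre line; the grasp point (between the pads) lies ctrl.grip_depth behind it (ctrl.grip_depth is the distance from the TCP to the grasp point, in mm); y points along the fingers, x is the direction in which the jaws open and shut, and the axes are right-handed (so a half turn about y gives the same grasp; the last joint's range is limited). The gripper opens to 85 mm and grips with 20 to 120 N. Pads are 22 mm wide; open, the fingers measure 114 mm over their backs; the gripper's body (76 mm by 85 mm) begins 54 mm behind the grasp point. The pads swing forward as they close: fully open they stand 13 mm farther back than shut.
Start: joints at [-1.351, 0.628, 0.038, 1.517, -0.027, 0.996, -0.02], TCP at [183.227, 623.655, 231.313] pointing down, gripper open.
Joint ranges: [-3.06, 3.06], [-0.37, 2.12], [-1.25, 1.32], [0.18, 2.47], [-1.1, 4.24], [0.23, 1.98], [-2.94, 2.94]. Speed limits (rad/s): [2.57, 2.57, 3.14, 3.14, 3.14, 3.14, 3.14].

## Interface

Orientations are given as [roll, pitch, yaw] about the fixed x, y, z axes, in that order (R = Rz(yaw) Ry(pitch) Rx(roll)).
In Python, from cell import ctrl gives the robot as it stands.
- The arm moves only by the tool apply_moves, never from a script. Its argument "motion" is a list of rows, each a list of 5 numbers: the shift along the tool's x, y, z in cm, then the turn about the tool's y in rad, then the finger opening in cm, from 0 to 8.54. In form: [[tx, ty, tz, roll, hand], ...]. A call has 1 to 20 rows; each row is the pose to reach, as a shift and turn from the pose commanded when the call began, along the tool's axes at that moment; what a row does not reach only later rows make up. A row lasts 1/8 s, in which the tool goes at most 62.5 mm and 10.7 degrees, less where a joint would pass 70% of its speed; a pose out of reach is approached as far as the arm can. A call with a gripper value outside its range is refused whole. The fingers move at their own pace and stop on an object; the grip force is fixed at half the most. Time passes only in rows, so rows that repeat a pose let the fingers close. It gives the time, the measured TCP pose, the force and the opening at its end, in the units of the state.
- ctrl.read_state(): the state, without advancing time (a new reading comes with each control period).
- ctrl.get_image(name): name is "scene" or "top"; returns a dict with "image" (384x512x3 uint8, red, green, blue), "vfov" (degrees; the focal length in pixels is half the picture's height over the tangent of half this angle, whatever the lens; pixels are square), "cx", "cy" (the principal point, pixels), "extrinsics" (4x4, takes a point from world to camera coordinates). Camera axes: x right, y up, looking along -z (the intrinsics and any distortion apply to the point x, -y, -z); pixel columns grow to the right and rows downward; lengths in mm; the calibration is good to about 2 mm. A picture is of the moment at which its call begins. There is no depth.
- ctrl.finish_job(): hands the job in, once; it reports no verdict.
Trained networks look in a picture, given as the dict that the camera call returned (one of the last four; its "shot" number tells which), for a name from the list of things; names that differ only in an ending like _2 or _b are one class to them, and where a whole thing is asked for, a point or a joint stands for the part that bears it (a point fixed in the world has none). Each returns a list of dicts, best first, with "confidence" (0 to 1); they miss things now and then, are a little off and sometimes report something else, mostly with a low value. They report only what shows in the picture. A call takes as long as a camera call.
- ctrl.search_frame(picture, query): "location" ([x, y, z] in mm, in world coordinates, good to about 4 mm: the middle of the surface that is visible of it).
- ctrl.mark_of(picture, query): "location" ([x, y, z] in mm, in world coordinates, good to about 4 mm: a listed point, or the origin of a listed thing).
The state is a dict: "clock": time; "qpos": joint angles; "qd": joint speeds; "tau": joint torques, N m; "eef_pos": TCP position; "tool_rot": TCP orientation; "force": force on the tool from outside, world axes, zero at the start; "torque": the same for the moment, N m; "width": finger opening in mm.
Only numpy, scipy, OpenCV 4.12 (cv2) and the standard library are available. Lean on these libraries where they do the work, as an engineer would, in place of code of your own. Each camera call takes 0.05 s, during which the arm holds its last target.

## Working session

There is one attempt and no reset: what is moved stays moved. The work goes in short steps, Python scripts to look and compute and a tool call to move; the robot and the scene stay as the last step left them, time stands still between calls to the robot, and variables do not carry over. Pictures are saved under pics/ and viewed, and the job is handed in when it is done.

Besides the shell and the picture viewer there is one more tool, called after "Emit:" in YAML: its name, and indented under it one key for each argument. apply_moves: Moves the arm, as the interface text tells. Its arguments: {"type":"object","properties":{"motion":{"type":"array","items":{"type":"array","items":{"type":"number"}}}},"required":["motion"]}

```bash
ls; mkdir -p pics; cat > h.py <<'E'
import numpy as np, cv2
from cell import ctrl
def snap(n,fn):
    p=ctrl.get_image(n); cv2.imwrite('pics/'+fn,p['image'][:,:,::-1]); return p
def proj(p,X):
    X=np.atleast_2d(X); E=np.array(p['extrinsics']); c=(E[:3,:3]@X.T).T+E[:3,3]
    h=p['image'].shape[0]; f=h/2/np.tan(np.radians(p['vfov'])/2)
    return np.c_[p['cx']+f*c[:,0]/-c[:,2], p['cy']-f*c[:,1]/-c[:,2]]
def ray(p,u,z):
    E=np.array(p['extrinsics']); h=p['image'].shape[0]; f=h/2/np.tan(np.radians(p['vfov'])/2)
    d=E[:3,:3].T@np.array([(u[0]-p['cx'])/f,-(u[1]-p['cy'])/f,-1]); o=-E[:3,:3].T@E[:3,3]
    return o+d*(z-o[2])/d[2]
E
python3 - <<'E'
from h import *
s=ctrl.read_state(); print(s, ctrl.grip_depth)
np.set_printoptions(precision=1,suppress=True)
for n in ['scene','top']:
    p=snap(n,n+'0.png'); print({k:(v if k!='image' else 0) for k,v in p.items()})
    for q in ['jig','seat','ledge','column_top','tube','length_stop','clamp_arm','oil_bottle','screw_box','offcut','wrench']:
        r=ctrl.mark_of(p,q)
        print(n,q,[(np.round(x['location'],1),round(x['confidence'],2)) for x in r[:2]])
E
```

```text
pics
{'clock': 0.0, 'qpos': array([-1.35081924,  0.62932324,  0.03843043,  1.5183901 , -0.02702516,
        0.99625814, -0.02002007]), 'qd': array([ 4.95296184e-04, -7.52359003e-04, -3.78037808e-04,  8.33328350e-05,
       -1.11131122e-04,  3.30909802e-04,  6.68983132e-04]), 'tau': array([-1.18629054e-03, -5.63394535e+01,  1.22606747e+00, -1.93450713e+01,
        1.10399182e-02,  1.03957934e-02, -1.98536287e-05]), 'eef_pos': array([183.0206378 , 623.05364635, 230.39661039]), 'tool_rot': array([-1.57079212,  0.00186156,  1.28499429]), 'force': array([0.36604036, 0.34124922, 0.45358424]), 'torque': array([-0.06875606,  0.05619284,  0.07201049]), 'width': 85.42998413105025} 18.700000000000003
{'image': 0, 'vfov': 52.06027455047598, 'cx': 259.1988957836911, 'cy': 188.4718899596972, 'extrinsics': array([[    0.4,     0.9,    -0. ,  -216.6],
       [   -0.8,     0.3,     0.5,   359.3],
       [    0.5,    -0.2,     0.8, -1456.7],
       [    0. ,     0. ,     0. ,     1. ]]), 'shot': 1}
scene jig [(array([611.3,  26.8,   1.5]), 0.87)]
scene seat [(array([607.9,  22.6,  51.2]), 0.59)]
scene
[... 953 characters left out ...]
(array([ 607.8, -438. ,    2.4]), 0.4)]
top ledge [(array([534.6,  31. ,  41.5]), 0.95)]
top column_top [(array([693.8,  98.8, 201.7]), 0.6)]
top tube [(array([533.6,  -5.4,  64.7]), 0.56), (array([693.8,  99.4, 206.3]), 0.52)]
top length_stop [(array([609.7, 169.4,  53.4]), 0.6), (array([611.9,  25.9,  51.8]), 0.24)]
top clamp_arm [(array([608.2, 100.8, 168.9]), 0.83)]
top oil_bottle [(array([606.5, 438.4,   0. ]), 0.83)]
top screw_box [(array([ 608.1, -440.2,    2.8]), 0.63), (array([607.2, 170.1,  50.9]), 0.16)]
top offcut [(array([ 454.2, -373.5,   -0.1]), 0.7), (array([ 607.9, -441. ,    2.8]), 0.25)]
top wrench [(array([442.7, 364. ,   1.4]), 0.66), (array([609.1,  26.8,  -3.1]), 0.2)]
```

View pics/scene0.png

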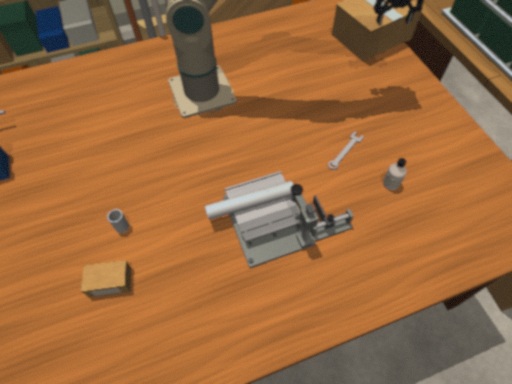

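View pics/top0.png

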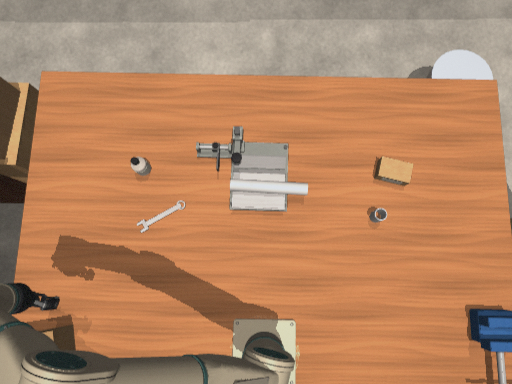

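The pictures show the jig in the middle (top view about px 230–290, 140–210). The tube lies across the ledge and overhangs to the right (world −y), up to about px 308. I'll measure the yaws by zooming in.

```bash
python3 - <<'E'
from h import *
np.set_printoptions(precision=1,suppress=True)
p=snap('top','t1.png')
im=p['image'][110:230,180:330,::-1]; im=cv2.resize(im,None,fx=5,fy=5,interpolation=cv2.INTER_CUBIC)
cv2.imwrite('pics/t1z.png',im)
q=snap('scene','s1.png')
im=q['image'][165:275,195:365,::-1]; im=cv2.resize(im,None,fx=4.7,fy=4.7,interpolation=cv2.INTER_CUBIC)
cv2.imwrite('pics/s1z.png',im)
# project model with yaw guess 0
def J(x,y,z,o=(610,25.5),a=0.0): return [o[0]+x*np.cos(a)-y*np.sin(a),o[1]+x*np.sin(a)+y*np.cos(a),z]
for nm,P in [('tube ends -y',[534,-136,63]),('tube +y',[534,124,63]),('ledge back -y',J(-140,-90,42)),('ledge back +y',J(-140,90,42)),('vee high -y',J(36,-90,58)),('vee high +y',J(36,90,58)),('col',J(80,72,201)),('cap',[608.5,99.6,172])]:
    print(nm,(proj(p,P)[0]-[180,110])*5,(proj(q,P)[0]-[195,165])*4.7)
E
```

```text
tube ends -y [635.4 389.2] [ 49.5 225.8]
tube +y [250.4 382. ] [446.6  93.5]
ledge back -y [526.9 485.6] [132.  123.3]
ledge back +y [262.  480.5] [393.6  38.2]
vee high -y [530.3 228.7] [224.9 348.6]
vee high +y [268.7 223.8] [507.7 248.9]
col [285.1  95.6] [535.5 200.3]
cap [280.4 233.9] [471.5 105.6]
```

View pics/t1z.png

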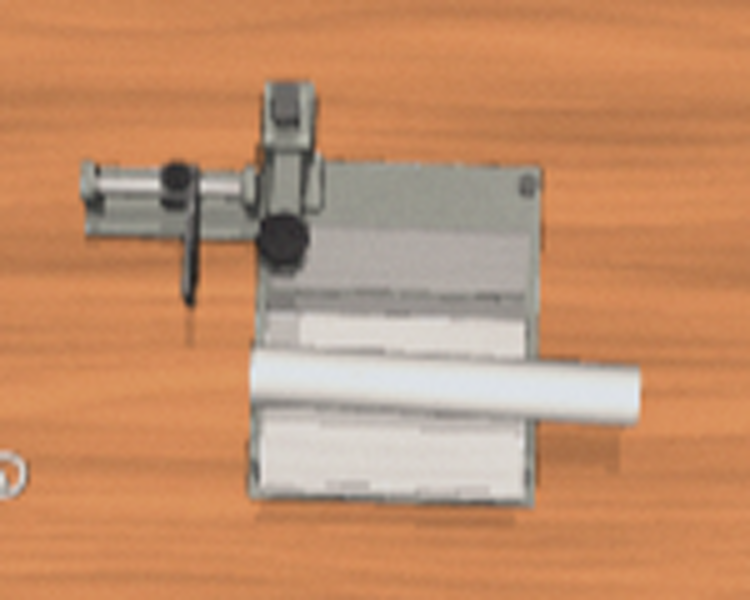

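View pics/s1z.png

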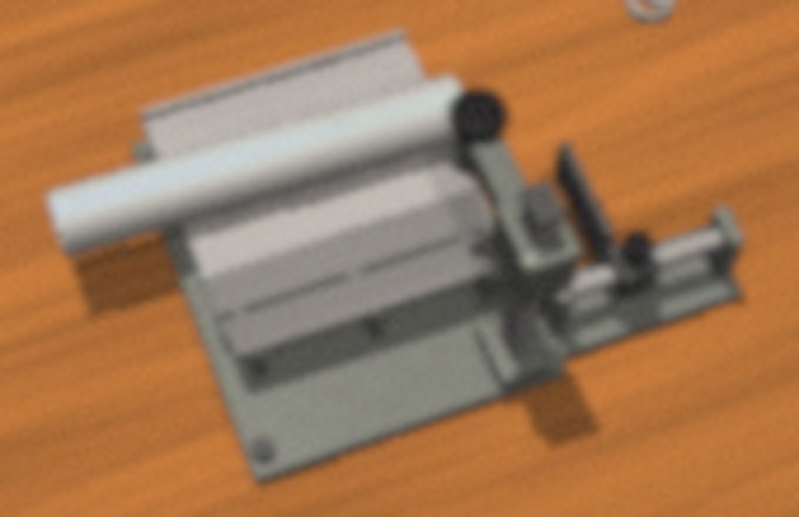

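```bash
cat >> h.py <<'E'
from scipy.spatial.transform import Rotation as Ro
def rel(t, yaw=None):
    s=ctrl.read_state(); R=Ro.from_euler('xyz',s['tool_rot']).as_matrix()
    y=np.arctan2(R[1,0],R[0,0])
    print('at',np.round(s['eef_pos'],1),'yaw',round(y,4),'clock',round(s['clock'],2),'F',np.round(s['force'],1))
    for x in np.atleast_2d(t): print('tool cm',np.round(R.T@(np.array(x)-s['eef_pos'])/10,2))
    if yaw is not None: print('turn',round(y-yaw,3))
E
python3 -c "
from h import *
rel([[492,-6,231],[492,-6,120],[492,-6,50]],np.pi/2-0.012)"
```

```text
at [183.2 623.6 231.3] yaw 1.285 clock 1.3 F [ 0.3  0.3 -1.3]
tool cm [-5.170e+01  3.000e-02 -4.738e+01]
tool cm [-51.7   11.13 -47.38]
tool cm [-51.7   18.13 -47.38]
turn -0.274
```

Emit:
apply_moves:
  motion:
    - [-51.7,0,-47.4,-0.274,5]
    - [-51.7,0,-47.4,-0.274,5]
    - [-51.7,0,-47.4,-0.274,5]
    - [-51.7,0,-47.4,-0.274,5]
    - [-51.7,0,-47.4,-0.274,5]
    - [-51.7,0,-47.4,-0.274,5]
    - [-51.7,0,-47.4,-0.274,5]
    - [-51.7,0,-47.4,-0.274,5]
    - [-51.7,0,-47.4,-0.274,5]
    - [-51.7,0,-47.4,-0.274,5]
    - [-51.7,0,-47.4,-0.274,5]
    - [-51.7,0,-47.4,-0.274,5]
    - [-51.7,0,-47.4,-0.274,5]
    - [-51.7,11,-47.4,-0.274,5]
    - [-51.7,11,-47.4,-0.274,5]
    - [-51.7,11,-47.4,-0.274,5]
    - [-51.7,11,-47.4,-0.274,5]

```text
clock: 3.42
eef_pos: [493.0, -4.6, 122.7]
tool_rot: [-1.572, -0.001, 1.561]
force: [0.7, -0.2, 0.9]
width: 50.1
```

```bash
python3 -c "
from h import *
rel([[492,-6,120],[492,-6,49]],np.pi/2-0.012)
q=snap('scene','s2.png')
im=q['image'][115:275,170:365,::-1]; im=cv2.resize(im,None,fx=4,fy=4,interpolation=cv2.INTER_CUBIC)
cv2.imwrite('pics/s2z.png',im)"
```

```text
at [493.   -4.6 122.7] yaw 1.561 clock 3.42 F [ 0.7 -0.2  0.9]
tool cm [-0.14  0.27  0.1 ]
tool cm [-0.14  7.37  0.11]
turn 0.002
```

View pics/s2z.png

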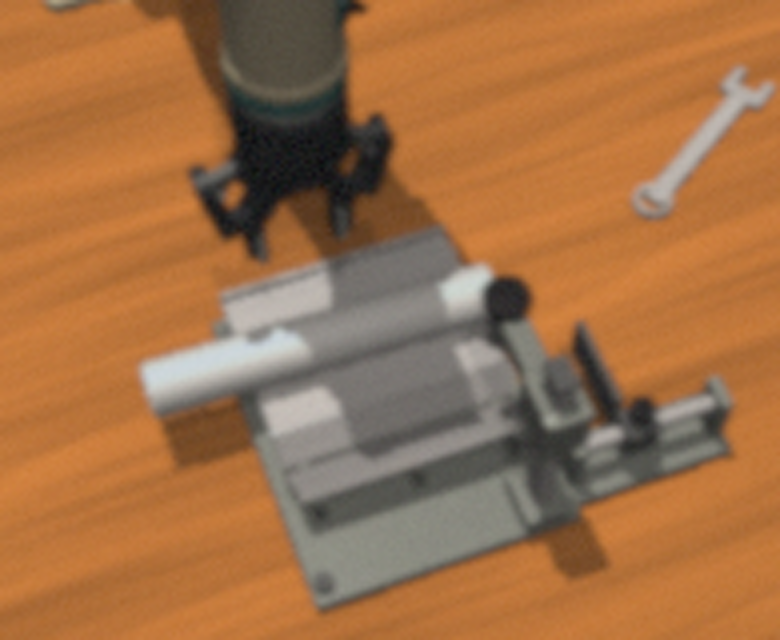

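Emit:
apply_moves:
  motion:
    - [-0.1,4,0.1,0,5]
    - [-0.1,7.3,0.1,0,5]
    - [-0.1,7.3,0.1,0,5]
    - [-0.1,7.3,0.1,0,5]

```text
clock: 3.98
eef_pos: [492.7, -6.8, 50.2]
tool_rot: [-1.574, -0.0, 1.559]
force: [-1.4, 0.7, -0.2]
width: 50.1
```

```bash
python3 -c "
from h import *
rel([[492,-6,49]])
q=snap('scene','s3.png')
im=q['image'][115:275,170:365,::-1]; im=cv2.resize(im,None,fx=4,fy=4,interpolation=cv2.INTER_CUBIC)
cv2.imwrite('pics/s3z.png',im)"
```

```text
at [492.7  -6.8  50.2] yaw 1.5591 clock 3.98 F [-1.4  0.7 -0.2]
tool cm [0.08 0.12 0.07]
```

View pics/s3z.png

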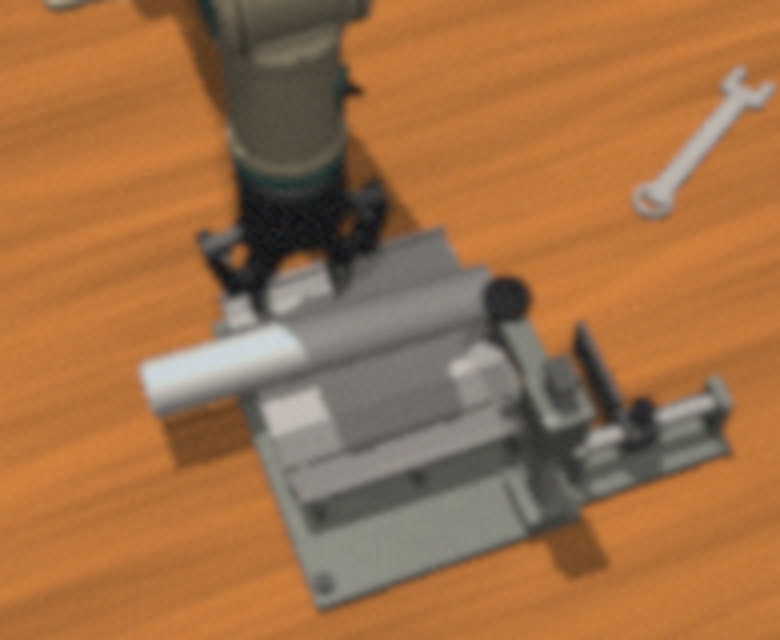

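Emit:
apply_moves:
  motion:
    - [0.1,0.1,-0.3,0,5]
    - [0.1,0.1,-0.6,0,5]
    - [0.1,0.1,-0.9,0,5]
    - [0.1,0.1,-1.2,0,5]
    - [0.1,0.1,-1.5,0,5]
    - [0.1,0.1,-1.8,0,5]
    - [0.1,0.1,-2.1,0,5]
    - [0.1,0.1,-2.4,0,5]
    - [0.1,0.1,-2.7,0,5]
    - [0.1,0.1,-3.0,0,5]
    - [0.1,0.1,-3.3,0,5]
    - [0.1,0.1,-3.6,0,5]
    - [0.1,0.1,-3.9,0,5]
    - [0.1,0.1,-4.2,0,5]
    - [0.1,0.1,-4.5,0,5]
    - [0.1,0.1,-4.8,0,5]
    - [0.1,0.1,-5.1,0,5]
    - [0.1,0.1,-5.4,0,5]
    - [0.1,0.1,-5.7,0,5]
    - [0.1,0.1,-5.9,0,5]

```text
clock: 6.52
eef_pos: [550.6, -6.7, 47.3]
tool_rot: [-1.571, -0.0, 1.559]
force: [0.0, -0.2, -1.0]
width: 50.4
```

```bash
python3 -c "
from h import *
rel([[565,-6,49]])
q=snap('scene','s4.png')
im=q['image'][115:275,170:365,::-1]; im=cv2.resize(im,None,fx=4,fy=4,interpolation=cv2.INTER_CUBIC)
cv2.imwrite('pics/s4z.png',im)
for n in ['top']: p=ctrl.get_image(n); print(ctrl.mark_of(p,'tube')[:1])"
```

```text
at [550.6  -6.7  47.3] yaw 1.559 clock 6.53 F [ 0.  -0.2 -1. ]
tool cm [ 0.09 -0.17 -1.44]
[]
```

View pics/s4z.png

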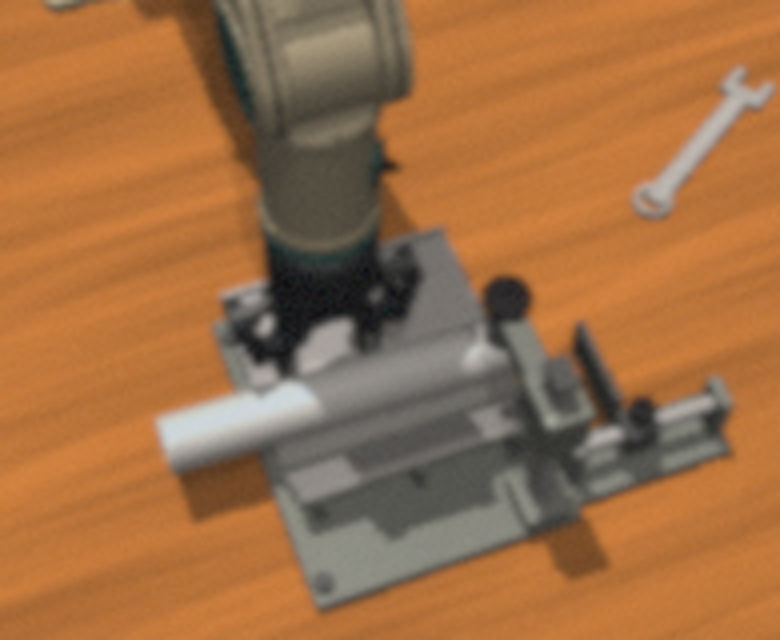

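The tube has rolled forward (its end is now at px (165,440)) and is near the ledge edge. I'll push a little further.

Emit:
apply_moves:
  motion:
    - [0,-0.1,-0.3,0,5]
    - [0,-0.1,-0.6,0,5]
    - [0,-0.1,-0.9,0,5]
    - [0,-0.1,-1.2,0,5]
    - [0,-0.1,-1.4,0,5]
    - [0,-0.1,-1.4,0,5]
    - [0,-0.1,-1.4,0,5]

```text
clock: 7.55
eef_pos: [564.1, -6.9, 48.3]
tool_rot: [-1.571, 0.0, 1.559]
force: [0.0, -0.8, -0.1]
width: 49.8
```

```bash
python3 -c "
from h import *
rel([[565,-6,49]])
q=snap('scene','s5.png')
im=q['image'][115:275,170:365,::-1]; im=cv2.resize(im,None,fx=4,fy=4,interpolation=cv2.INTER_CUBIC)
cv2.imwrite('pics/s5z.png',im)
print(ctrl.mark_of(q,'tube')[:1])"
```

```text
at [564.1  -6.9  48.3] yaw 1.559 clock 7.55 F [ 0.  -0.8 -0.1]
tool cm [ 0.09 -0.07 -0.09]
[{'location': [611.5, 167.6, 51.5], 'confidence': 0.16}]
```

View pics/s5z.png

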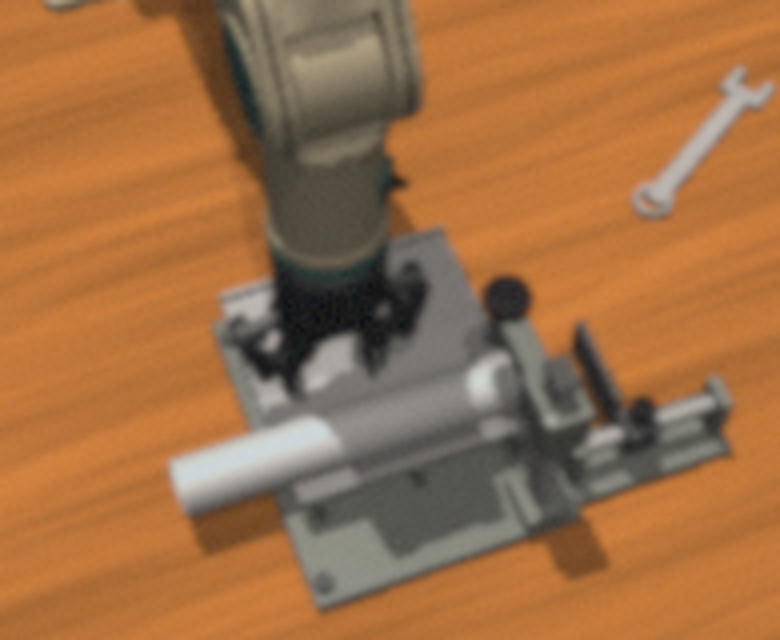

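```bash
python3 -c "
from h import *
print(ctrl.read_state()['qpos'])
rel([[550,-7,150],[608,-185,150],[608,-170,150],[608,-170,30]],-0.012)
p=snap('top','t5.png')
im=p['image'][110:230,180:330,::-1]; im=cv2.resize(im,None,fx=5,fy=5,interpolation=cv2.INTER_CUBIC)
cv2.imwrite('pics/t5z.png',im)
for q in ['tube','length_stop','seat']: print(ctrl.mark_of(p,q)[:2])"
```

```text
[-0.05446317  0.76940608  0.02633955  1.89829191 -0.04013635  0.47460129
  1.55914557]
at [564.1  -6.9  48.3] yaw 1.559 clock 7.65 F [-0.6 -0.2 -0.2]
tool cm [ -0.03 -10.17   1.41]
tool cm [-17.76 -10.17  -4.6 ]
tool cm [-16.26 -10.17  -4.58]
tool cm [-16.26   1.83  -4.58]
turn 1.571
[]
[{'location': [608.7, 169.1, 51.8], 'confidence': 0.48}]
[{'location': [609.8, 28.7, 50.2], 'confidence': 0.83}, {'location': [611.7, -441.6, 4.8], 'confidence': 0.68}]
```

View pics/t5z.png

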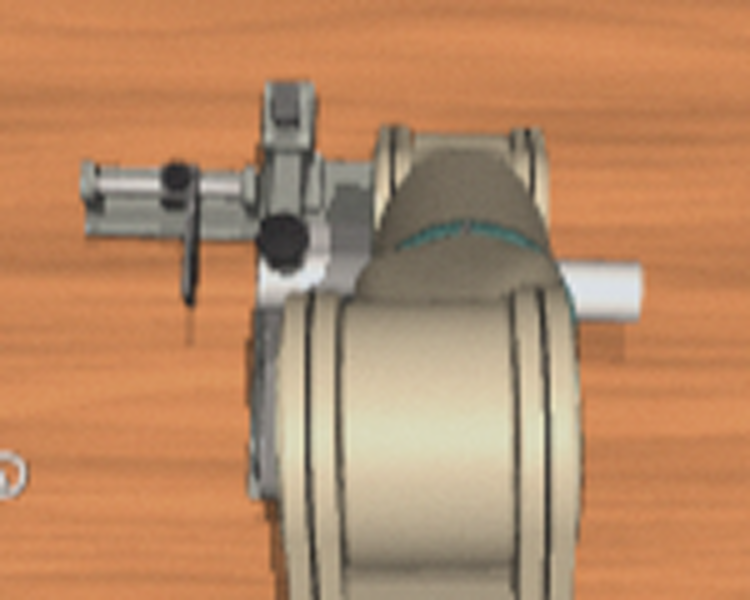

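The tube is in the vee, and its end shows at px (640,290). Next I retreat up and over to behind its free end.

Emit:
apply_moves:
  motion:
    - [0,-2,1.4,0,5]
    - [0,-8,1.4,0,3]
    - [0,-10.2,1.4,0.18,0]
    - [-5,-10.2,-1,0.35,0]
    - [-10,-10.2,-3,0.53,0]
    - [-14,-10.2,-4.6,0.7,0]
    - [-17.8,-10.2,-4.6,0.88,0]
    - [-17.8,-10.2,-4.6,1.05,0]
    - [-17.8,-10.2,-4.6,1.22,0]
    - [-17.8,-10.2,-4.6,1.4,0]
    - [-17.8,-10.2,-4.6,1.571,0]
    - [-17.8,-10.2,-4.6,1.571,0]
    - [-17.8,-10.2,-4.6,1.571,0]
    - [-17.8,-10.2,-4.6,1.571,0]

```text
clock: 9.6
eef_pos: [608.1, -185.4, 150.3]
tool_rot: [-1.571, -0.0, -0.011]
force: [0.8, -0.2, 0.3]
width: 0.0
```

```bash
python3 -c "
from h import *
rel([[608,-185,30],[608,-170,30]],-0.012)
for n,f in [('top','t6'),('scene','s6')]:
    p=snap(n,f+'.png')
    c=p['image'][110:230,190:340,::-1] if n=='top' else p['image'][160:280,180:330,::-1]
    cv2.imwrite('pics/'+f+'z.png',cv2.resize(c,None,fx=5,fy=5,interpolation=cv2.INTER_CUBIC))
    for q in ['tube','length_stop','jig']: print(n,q,[(np.round(r['location'],1),r['confidence']) for r in ctrl.mark_of(p,q)[:2]])
    for P in [[609,-137,52],[611,123,52]]: print(proj(p,P))
"
```

```text
at [ 608.1 -185.4  150.3] yaw -0.0106 clock 9.6 F [ 0.8 -0.2  0.3]
tool cm [-1.000e-02  1.203e+01  4.000e-02]
tool cm [-0.03 12.03  1.54]
turn 0.001
top tube [(array([610.3,  -6.6,  50.6]), 0.84)]
top length_stop [(array([608.2, 166. ,  50.7]), 0.69)]
top jig [(array([611.2,  28.7,  -1.3]), 0.81)]
[[306.97886059 167.00911322]]
[[231.35124411 165.02208479]]
scene tube [(array([606.2,  -6.6,  53.9]), 0.88)]
scene length_stop [(array([611.4, 166.9,  48.4]), 0.81), (array([610.1, 102.3, 174.9]), 0.35)]
scene jig [(array([611.8,  27. ,   3.4]), 0.9)]
[[213.61089644 237.37992463]]
[[300.16215005 208.04598573]]
```

View pics/t6z.png

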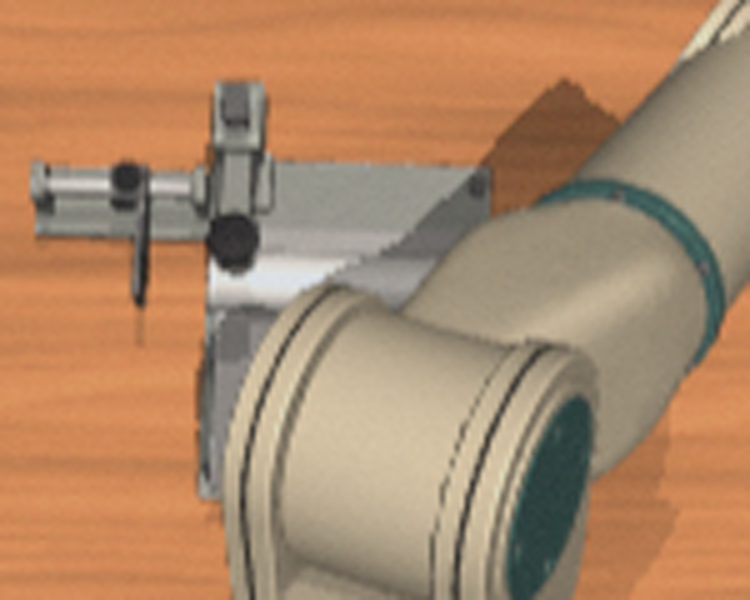

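View pics/s6z.png

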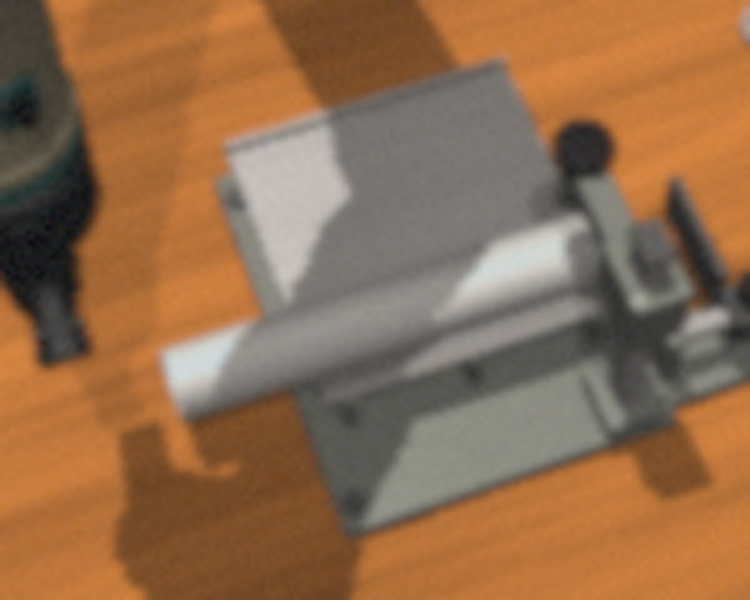

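Emit:
apply_moves:
  motion:
    - [0,6,0,0,0]
    - [0,12,0,0,0]
    - [0,12,0,0,0]
    - [0,12,1.5,0,0]
    - [0,12,2.5,0,0]
    - [0,12,3,0,0]
    - [0,12,3.4,0,0]
    - [0,12,3.8,0,0]
    - [0,12,4.2,0,0]
    - [0,12,4.6,0,0]
    - [0,12,5,0,0]

```text
clock: 11.38
eef_pos: [608.9, -136.4, 30.5]
tool_rot: [-1.572, -0.001, -0.013]
force: [0.5, -5.9, 1.9]
width: 0.1
```

```bash
python3 -c "
from h import *
rel([[609,-110,30]])
for n,f in [('scene','s7')]:
    p=snap(n,f+'.png')
    c=p['image'][110:230,190:340,::-1] if n=='top' else p['image'][160:280,180:330,::-1]
    cv2.imwrite('pics/'+f+'z.png',cv2.resize(c,None,fx=5,fy=5,interpolation=cv2.INTER_CUBIC))
    for q in ['tube','length_stop']: print(n,q,[(np.round(r['location'],1),r['confidence']) for r in ctrl.mark_of(p,q)[:2]])
"
```

```text
at [ 608.9 -136.4   30.5] yaw -0.013 clock 11.38 F [ 0.5 -5.9  1.9]
tool cm [-0.03  0.05  2.64]
scene tube [(array([608.9,   6.2,  53.6]), 0.9), (array([610. , 100.2, 176.1]), 0.27)]
scene length_stop [(array([613.4, 172. ,  52.3]), 0.7)]
```

View pics/s7z.png

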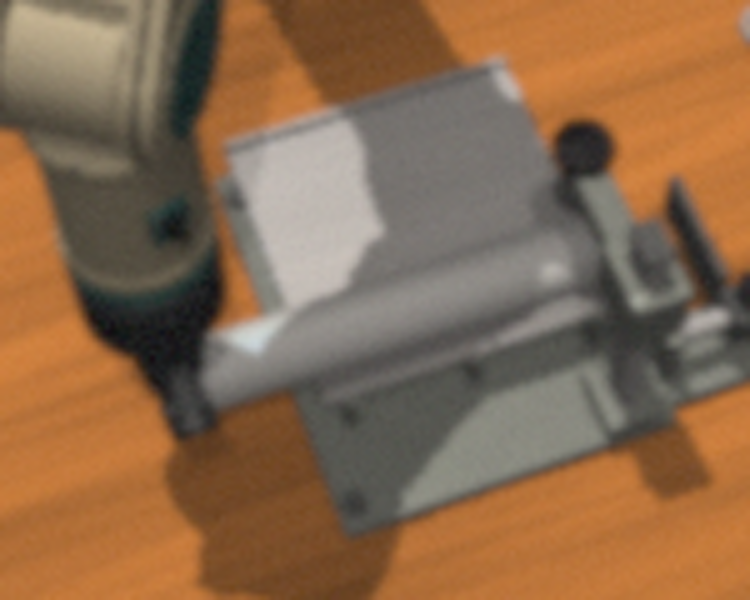

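Emit:
apply_moves:
  motion:
    - [0,0,0.4,0,0]
    - [0,0,0.8,0,0]
    - [0,0,1.2,0,0]
    - [0,0,1.6,0,0]
    - [0,0,2.0,0,0]
    - [0,0,2.2,0,0]

```text
clock: 12.28
eef_pos: [608.9, -112.9, 30.2]
tool_rot: [-1.571, 0.0, -0.012]
force: [0.2, -4.2, 1.2]
width: 0.2
```

```bash
python3 -c "
from h import *
rel([[609,-104,30]])
p=snap('scene','s8.png')
c=p['image'][160:280,200:350,::-1]
cv2.imwrite('pics/s8z.png',cv2.resize(c,None,fx=5,fy=5,interpolation=cv2.INTER_CUBIC))
for n in ['scene','top']:
    p=ctrl.get_image(n)
    for q in ['tube','length_stop']: print(n,q,[(np.round(r['location'],1),r['confidence']) for r in ctrl.mark_of(p,q)[:2]])
"
```

```text
at [ 608.9 -112.9   30.2] yaw -0.0116 clock 12.28 F [ 0.2 -4.2  1.2]
tool cm [-0.    0.02  0.89]
scene tube [(array([609. ,  32.3,  54. ]), 0.75)]
scene length_stop [(array([611.8, 171.4,  50. ]), 0.84), (array([608.7,  29.3,  51.3]), 0.15)]
top tube [(array([ 609.9, -438.3,    1.2]), 0.49)]
top length_stop []
```

View pics/s8z.png

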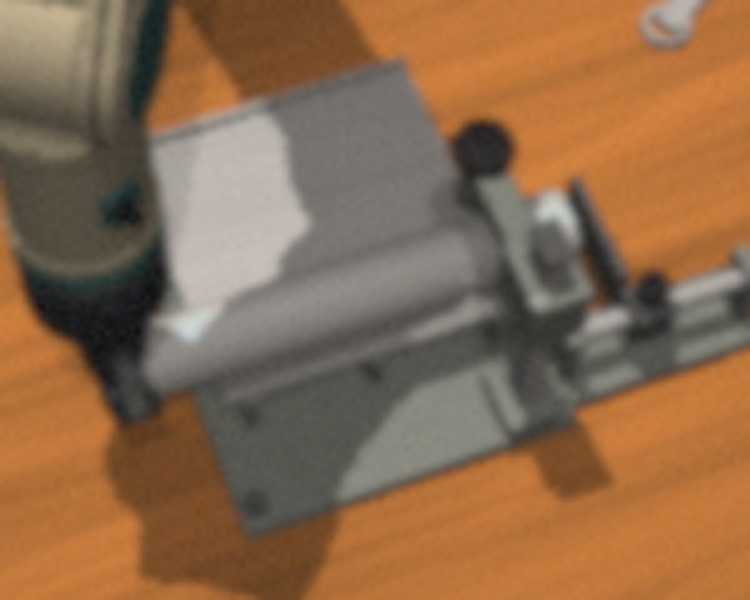

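Emit:
apply_moves:
  motion:
    - [0,0,0.2,0,0]
    - [0,0,0.4,0,0]
    - [0,0,0.5,0,0]
    - [0,0,0.5,0,0]

```text
clock: 13.12
eef_pos: [608.8, -108.1, 30.2]
tool_rot: [-1.57, 0.001, -0.012]
force: [-0.6, -2.0, -0.5]
width: -0.2
```

Emit:
apply_moves:
  motion:
    - [0,0,0.1,0,0]
    - [0,0,0.1,0,0]

```text
clock: 13.38
eef_pos: [608.9, -107.1, 30.2]
tool_rot: [-1.57, 0.0, -0.012]
force: [-1.0, -2.4, -0.5]
width: -0.3
```

Emit:
apply_moves:
  motion:
    - [0,0,0.1,0,0]
    - [0,0,0.1,0,0]

```text
clock: 13.62
eef_pos: [608.9, -106.2, 30.2]
tool_rot: [-1.57, 0.0, -0.012]
force: [-1.5, -3.1, -0.0]
width: 0.0
```

Emit:
apply_moves:
  motion:
    - [0,0,0.1,0,0]
    - [0,0,0.1,0,0]

```text
clock: 13.88
eef_pos: [609.0, -105.2, 30.3]
tool_rot: [-1.571, 0.0, -0.012]
force: [0.4, -2.2, -0.1]
width: -0.2
```

```bash
python3 -c "
from h import *
rel([[609,-104,30]])
p=snap('scene','s9.png')
c=p['image'][180:240,280:355,::-1]
cv2.imwrite('pics/s9z.png',cv2.resize(c,None,fx=10,fy=10,interpolation=cv2.INTER_CUBIC))
print([(np.round(r['location'],1),r['confidence']) for r in ctrl.mark_of(p,'tube')[:2]])
"
```

```text
at [ 609.  -105.2   30.3] yaw -0.0118 clock 13.88 F [ 0.4 -2.2 -0.1]
tool cm [-0.    0.03  0.12]
[(array([606.3,  38.2,  51.6]), 0.93)]
```

View pics/s9z.png

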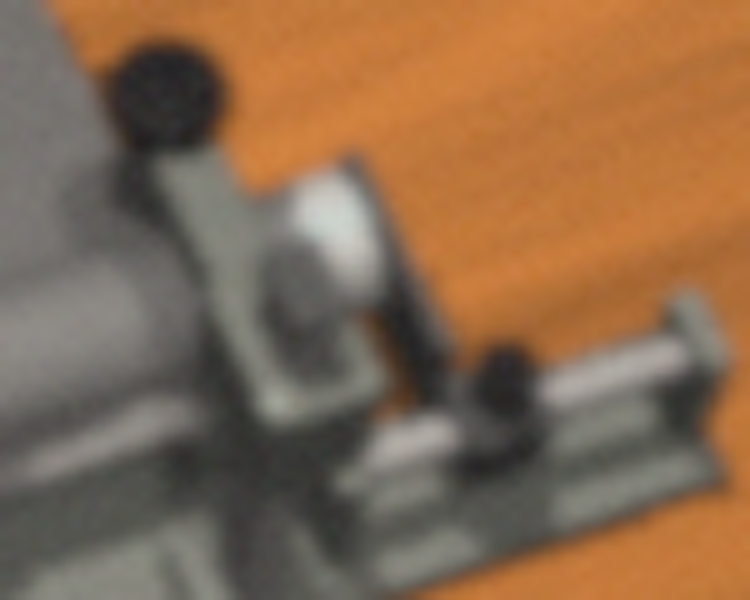

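Emit:
apply_moves:
  motion:
    - [0,0,0.1,0,0]
    - [0,0,0.1,0,0]

```text
clock: 14.22
eef_pos: [609.1, -104.6, 30.3]
tool_rot: [-1.571, -0.0, -0.012]
force: [-0.1, -2.8, 0.1]
width: 0.2
```

Emit:
apply_moves:
  motion:
    - [0,0,0.05,0,0]
    - [0,0,0.05,0,0]

```text
clock: 14.48
eef_pos: [609.1, -104.5, 30.3]
tool_rot: [-1.572, -0.0, -0.012]
force: [-0.8, -4.8, -1.3]
width: -0.5
```

Emit:
apply_moves:
  motion:
    - [0,0,0.05,0,0]
    - [0,0,0.05,0,0]

```text
clock: 14.72
eef_pos: [609.1, -104.6, 30.3]
tool_rot: [-1.572, -0.0, -0.013]
force: [-0.1, -4.7, -0.6]
width: -0.1
```

Emit:
apply_moves:
  motion:
    - [0,0,0.05,0,0]
    - [0,0,0.05,0,0]

```text
clock: 14.98
eef_pos: [609.1, -104.6, 30.4]
tool_rot: [-1.573, -0.0, -0.013]
force: [-0.6, -6.3, -1.9]
width: -0.1
```

Emit:
apply_moves:
  motion:
    - [0,0,0.05,0,0]
    - [0,0,0.05,0,0]

```text
clock: 15.22
eef_pos: [609.1, -104.5, 30.4]
tool_rot: [-1.573, -0.001, -0.013]
force: [-0.5, -7.1, -1.4]
width: 0.2
```

```bash
python3 -c "
from h import *
rel([[608.5,-150,30],[608.5,-150,230],[609.5,99.5,230]],np.pi/2-0.012)
"
```

```text
at [ 609.1 -104.5   30.4] yaw -0.0133 clock 15.22 F [-0.5 -7.1 -1.4]
tool cm [-0.    0.05 -4.55]
tool cm [ 1.000e-02 -1.995e+01 -4.600e+00]
tool cm [ -0.22 -20.02  20.35]
turn -1.572
```

Emit:
apply_moves:
  motion:
    - [0,0,-1,0,0]
    - [0,0,-5,0,0]
    - [0,-3,-7,0,0]
    - [0,-9,-8,0,0]
    - [0,-15,-9,-0.18,0]
    - [0,-20,-9,-0.36,0]
    - [0,-20,-9,-0.54,0]
    - [0,-20,-9,-0.54,0]

```text
clock: 16.23
eef_pos: [608.3, -191.2, 231.0]
tool_rot: [-1.569, -0.002, 0.527]
force: [0.3, 0.3, -0.9]
width: 0.1
```

```bash
python3 -c "
from h import *
rel([[609.5,99.5,230]],np.pi/2-0.012)
for n,f in [('top','t10'),('scene','s10')]:
    p=snap(n,f+'.png')
    c=p['image'][110:230,190:340,::-1] if n=='top' else p['image'][160:280,200:350,::-1]
    cv2.imwrite('pics/'+f+'z.png',cv2.resize(c,None,fx=5,fy=5,interpolation=cv2.INTER_CUBIC))
    for q in ['tube','length_stop','clamp_arm','column_top','seat']: print(n,q,[(np.round(r['location'],1),r['confidence']) for r in ctrl.mark_of(p,q)[:2]])
"
```

```text
at [ 608.3 -191.2  231. ] yaw 0.5273 clock 16.23 F [ 0.3  0.3 -0.9]
tool cm [14.73  0.17 25.06]
turn -1.031
top tube [(array([609. ,  34.9,  55. ]), 0.9)]
top length_stop [(array([610.1, 172. ,  54. ]), 0.64)]
top clamp_arm [(array([607.8, 103. , 169.5]), 0.68)]
top column_top [(array([691.2, 100. , 204. ]), 0.66)]
top seat [(array([612.2,  28.9,  53.2]), 0.89)]
scene tube [(array([609.8,  39.7,  53.3]), 0.64), (array([439.5, 367.3,   1.5]), 0.46)]
scene length_stop [(array([613. , 168.7,  50.2]), 0.74)]
scene clamp_arm [(array([611.7, 102.3, 175. ]), 0.71)]
scene column_top [(array([690.4,  96.4, 196.8]), 0.61)]
scene seat [(array([603.8,  26.6,  53.9]), 0.93)]
```

View pics/t10z.png

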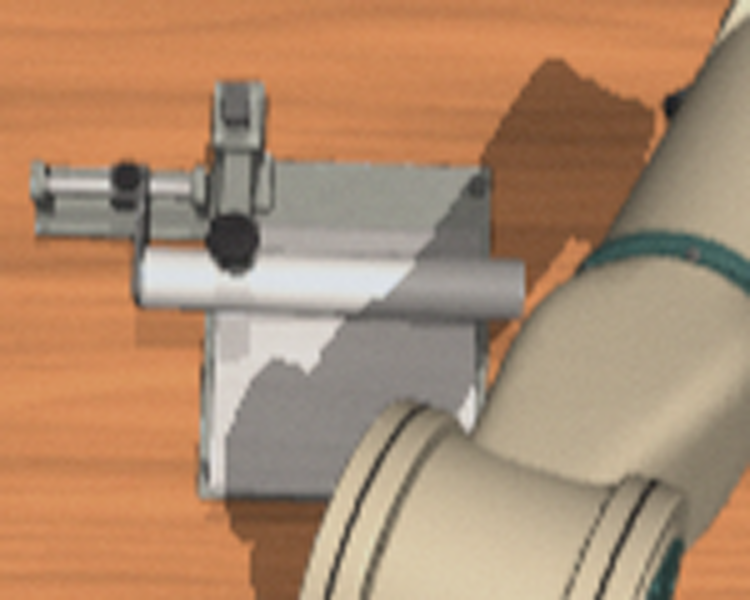

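View pics/s10z.png

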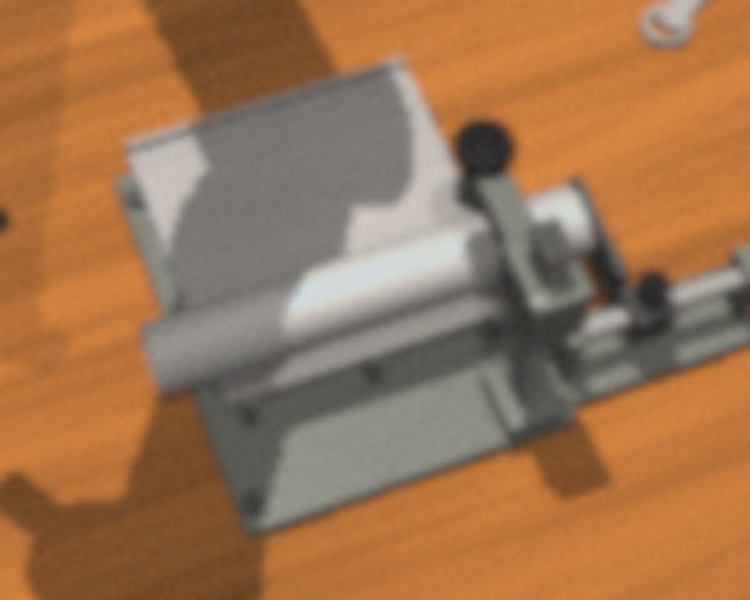

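The tube's end meets the stop plate (top view, px (142,275)) and the tube lies in the vee. The stop plate hasn't shifted since the earlier picture. The cap is at px (232,240) in the top view and (485,148) in the scene view.

```bash
python3 -c "
from h import *
p=ctrl.get_image('top');q=ctrl.get_image('scene')
for z in (168,172,176): print(z,ray(p,(236.4,158),z),ray(q,(297.1,189.6),z))
rel([[609.5,99.5,230]],np.pi/2-0.012)
"
```

```text
168 [605.60665346  98.76180085 168.        ] [613.96912135 102.53657135 168.        ]
172 [604.55004172  98.49820923 172.        ] [616.15560756 101.23274146 172.        ]
176 [603.49342997  98.23461761 176.        ] [618.34209376  99.92891158 176.        ]
at [ 608.  -192.4  230.2] yaw 0.5278 clock 16.93 F [-1.1 -0.2  0.1]
tool cm [14.83  0.03 25.14]
turn -1.031
```

Emit:
apply_moves:
  motion:
    - [3,0,5,-0.18,0]
    - [6,0,10,-0.36,0]
    - [9,0,15,-0.54,0]
    - [12,0,20,-0.72,0]
    - [14.9,0,25.1,-0.9,0]
    - [14.9,0,25.1,-1.031,0]
    - [14.9,0,25.1,-1.031,0]
    - [14.9,0,25.1,-1.031,0]

```text
clock: 17.92
eef_pos: [610.4, 97.9, 230.3]
tool_rot: [-1.571, 0.001, 1.555]
force: [0.7, -0.1, 0.2]
width: 0.3
```

```bash
python3 -c "
from h import *
rel([[610,100,185],[610,100,172]],np.pi/2-0.012)
"
```

```text
at [610.4  97.9 230.3] yaw 1.5546 clock 17.93 F [ 0.7 -0.1  0.2]
tool cm [0.21 4.53 0.05]
tool cm [0.21 5.83 0.05]
turn -0.004
```

Emit:
apply_moves:
  motion:
    - [0.15,2,0,0,0]
    - [0.15,4,0,0,0]
    - [0.15,5,0,0,0]
    - [0.15,5,0,0,0]

```text
clock: 18.42
eef_pos: [610.0, 100.2, 179.8]
tool_rot: [-1.57, 0.001, 1.557]
force: [-1.2, -0.9, 0.7]
width: -0.0
```

```bash
python3 -c "
from h import *
rel([[610,100,172]])
p=snap('scene','s11.png')
c=p['image'][120:240,230:380,::-1]
cv2.imwrite('pics/s11z.png',cv2.resize(c,None,fx=5,fy=5,interpolation=cv2.INTER_CUBIC))
"
```

```text
at [610.  100.2 179.8] yaw 1.5572 clock 18.43 F [-1.2 -0.9  0.7]
tool cm [-0.02  0.78  0.  ]
```

View pics/s11z.png

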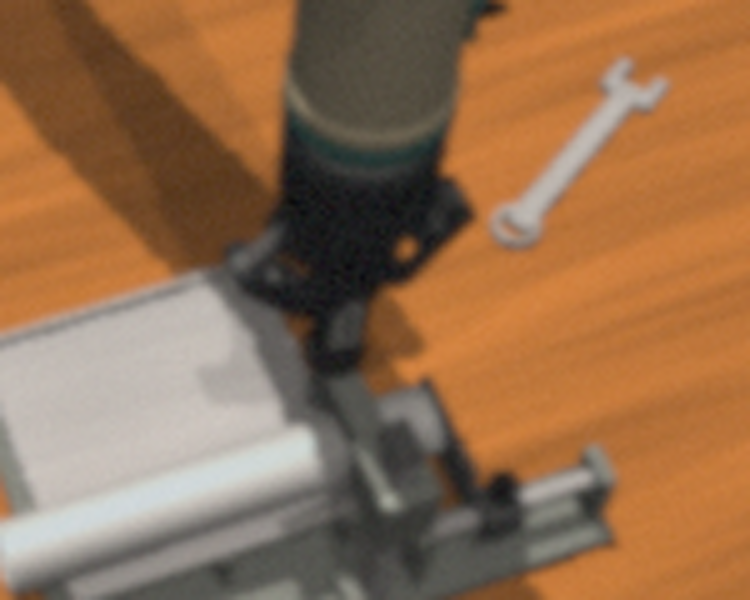

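The fingertips are centred over the cap (px (335,350)). Now I push down.

Emit:
apply_moves:
  motion:
    - [0,0.3,0,0,0]
    - [0,0.6,0,0,0]
    - [0,0.8,0,0,0]
    - [0,1.0,0,0,0]
    - [0,1.2,0,0,0]
    - [0,1.4,0,0,0]
    - [0,1.6,0,0,0]
    - [0,1.8,0,0,0]
    - [0,2.0,0,0,0]

```text
clock: 19.6
eef_pos: [610.4, 101.0, 161.1]
tool_rot: [-1.571, -0.0, 1.559]
force: [-1.7, -0.1, 6.1]
width: 0.0
```

Emit:
apply_moves:
  motion:
    - [0,0.3,0,0,0]
    - [0,0.6,0,0,0]
    - [0,0.9,0,0,0]
    - [0,1.2,0,0,0]
    - [0,1.5,0,0,0]
    - [0,1.8,0,0,0]
    - [0,2.1,0,0,0]
    - [0,2.3,0,0,0]
    - [0,2.4,0,0,0]
    - [0,2.5,0,0,0]

```text
clock: 20.85
eef_pos: [610.4, 101.1, 136.0]
tool_rot: [-1.571, -0.0, 1.559]
force: [-2.6, -0.4, 6.4]
width: 0.1
```

Emit:
apply_moves:
  motion:
    - [0,0.1,0,0,0]
    - [0,0.2,0,0,0]
    - [0,0.3,0,0,0]
    - [0,0.4,0,0,0]
    - [0,0.5,0,0,0]

```text
clock: 21.48
eef_pos: [610.4, 101.1, 131.1]
tool_rot: [-1.571, -0.0, 1.559]
force: [-2.2, -0.7, 5.8]
width: -0.1
```

Emit:
apply_moves:
  motion:
    - [0,0.1,0,0,0]
    - [0,0.2,0,0,0]

```text
clock: 21.72
eef_pos: [610.4, 101.0, 129.0]
tool_rot: [-1.571, -0.0, 1.559]
force: [-2.7, -0.3, 5.2]
width: 0.1
```

Emit:
apply_moves:
  motion:
    - [0,0.1,0,0,0]
    - [0,0.2,0,0,0]

```text
clock: 21.98
eef_pos: [610.3, 101.1, 127.0]
tool_rot: [-1.571, -0.0, 1.559]
force: [-2.3, 0.3, 6.2]
width: 0.1
```

Emit:
apply_moves:
  motion:
    - [0,0.1,0,0,0]
    - [0,0.1,0,0,0]

```text
clock: 22.22
eef_pos: [610.4, 101.1, 125.9]
tool_rot: [-1.571, -0.0, 1.559]
force: [-1.7, 0.0, 5.0]
width: 0.2
```

Emit:
apply_moves:
  motion:
    - [0,0.1,0,0,0]
    - [0,0.1,0,0,0]

```text
clock: 22.48
eef_pos: [610.4, 101.0, 124.8]
tool_rot: [-1.571, -0.0, 1.559]
force: [-1.3, -0.6, 4.4]
width: 0.0
```

Emit:
apply_moves:
  motion:
    - [0,0.1,0,0,0]
    - [0,0.1,0,0,0]

```text
clock: 22.72
eef_pos: [610.4, 101.0, 124.0]
tool_rot: [-1.571, -0.0, 1.559]
force: [-2.1, 1.1, 6.8]
width: -0.1
```

Emit:
apply_moves:
  motion:
    - [0,0.1,0,0,0]
    - [0,0.1,0,0,0]

```text
clock: 22.98
eef_pos: [610.4, 101.0, 123.9]
tool_rot: [-1.571, -0.0, 1.559]
force: [-4.6, 0.4, 11.7]
width: 0.2
```

Contact is at z≈124: motion has stalled and the force is rising by about 5 N/mm. I'm creeping up towards roughly 20 N.

Emit:
apply_moves:
  motion:
    - [0,0.05,0,0,0]
    - [0,0.1,0,0,0]
    - [0,0.1,0,0,0]

```text
clock: 23.35
eef_pos: [610.4, 101.0, 123.9]
tool_rot: [-1.572, -0.001, 1.559]
force: [-5.2, -0.6, 17.8]
width: -0.0
```

Emit:
apply_moves:
  motion:
    - [0,0.05,0,0,0]
    - [0,0.05,0,0,0]

```text
clock: 23.6
eef_pos: [610.4, 101.0, 123.8]
tool_rot: [-1.572, -0.001, 1.559]
force: [-6.9, -0.8, 22.3]
width: -0.4
```

Emit:
apply_moves:
  motion:
    - [0,0,0,0,0]
    - [0,-0.2,0,0,0]
    - [0,-0.5,0,0,0]
    - [0,-1,0,0,0]
    - [0,-3,0,0,0]
    - [0,-7,0,0,0]
    - [0,-12,0,0,0]
    - [0,-12,5,0,0]
    - [0,-12,11,0,0]
    - [-6,-12,14,0,0]
    - [-12,-12,16,0,0]
    - [-18,-12,16,0,0]
    - [-18,-12,16,0,0]
    - [-18,-12,16,0,0]
    - [-18,-12,16,0,0]

```text
clock: 25.48
eef_pos: [448.5, -75.5, 240.7]
tool_rot: [-1.571, -0.001, 1.562]
force: [-0.8, 0.3, -0.6]
width: 0.1
```

```bash
python3 -c "
from h import *
rel([[609.5,99.5,230]])
np.set_printoptions(precision=1,suppress=True)
for n,f in [('top','t12'),('scene','s12')]:
    p=snap(n,f+'.png')
    c=p['image'][110:230,190:340,::-1] if n=='top' else p['image'][160:280,200:350,::-1]
    cv2.imwrite('pics/'+f+'z.png',cv2.resize(c,None,fx=5,fy=5,interpolation=cv2.INTER_CUBIC))
    for q in ['tube','length_stop','clamp_arm','oil_bottle','screw_box','offcut','wrench']: print(n,q,[(np.round(r['location'],1),r['confidence']) for r in ctrl.mark_of(p,q)[:1]])
"
```

```text
at [448.5 -75.5 240.7] yaw 1.5618 clock 25.48 F [-0.8  0.3 -0.6]
tool cm [ 17.64   1.08 -15.94]
top tube [(array([611.6,  38. ,  55.3]), 0.83)]
top length_stop [(array([609.4, 168.1,  53.3]), 0.62)]
top clamp_arm [(array([610.3,  99.5, 123.1]), 0.65)]
top oil_bottle [(array([611.1, 439.5,   0.1]), 0.71)]
top screw_box [(array([ 611.6, -437.6,    3.9]), 0.72)]
top offcut [(array([ 453.9, -378.5,   -1.2]), 0.42)]
top wrench [(array([447.1, 360.6,   2.1]), 0.81)]
scene tube [(array([608.4,  39.1,  51.2]), 0.8)]
scene length_stop [(array([613.1, 169.1,  52.1]), 0.6)]
scene clamp_arm [(array([613.8, 103.6, 128.4]), 0.62)]
scene oil_bottle [(array([603.6, 441. ,  -3.8]), 0.79)]
scene screw_box [(array([ 611.1, -439.6,   -1.2]), 0.97)]
scene offcut [(array([ 453.7, -384.5,   -0.3]), 0.86)]
scene wrench [(array([437.6, 364. ,   1.3]), 0.57)]
```

View pics/t12z.png

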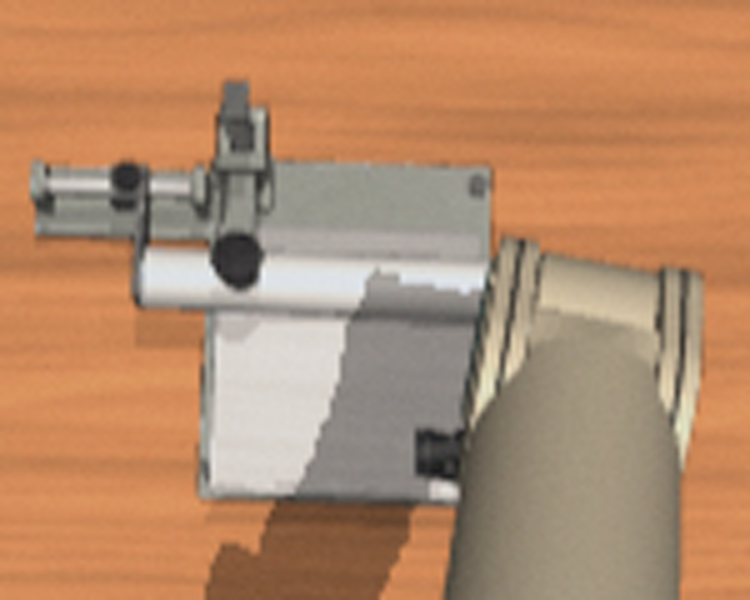

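View pics/s12z.png

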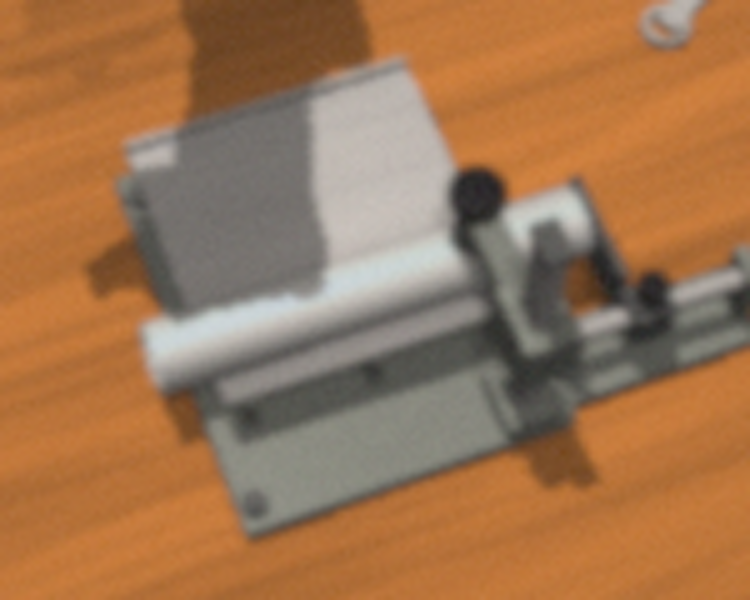

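The clamp is down on the tube (cap at px (238,260) in the top view) and the tube's end meets the stop plate at px (140,275). The robot is clear, so I'm handing in.

```bash
python3 -c "
from cell import ctrl
print(ctrl.finish_job())"
```

```text
the job is handed in; nothing more can be done
None
```

The tube is clamped in the vee, home against the length stop, and I handed the job in at about 25.5 s of the 58 s allowed. No verdict was reported.

- **Rolling:** I rolled the tube off the ledge with both fingers, without lifting it, and it settled in the vee.
- **Pushing home:** I pushed it about 45 mm along the vee until it stalled against the stop. The push force at the stall was about 7 N, against the 18 N that would shift the stop.
- **Clamping:** I backed off and the pictures showed the tube seated before I touched the clamp. I then pushed the cap down until the pad met the tube, with the cap top at about z = 124 mm. I built the force up to about 22 N at the wrist, so roughly 16 N on the tube, and let go.

**Last checks:** The final pictures and detections put the tube's middle at about (610, 38.5) and the stop at about y = 168.6 mm. That matches the 130 mm home distance within their 4 mm accuracy. The stop looks unmoved, and the other items read where they started, within the same accuracy. The cap read 123 mm from the top camera and 128 mm from the scene camera, against 124 mm by contact.

**Not measured:** I could not read the force the pad keeps on the tube after release. That it stays above 4 N is inferred from the push.

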